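# Lay up the coffee tray and the egg tray

### The arm

A 6-joint arm with a two-finger parallel gripper is mounted at the origin on the work surface. World frame = base frame: x ahead of the robot, y to its left, z up, the work surface at z = 0. Lengths are in m, angles in rad, forces in N, time in s.
With the tool pointing down it reaches from about 0.425 to 0.95 m from the base axis. Payload 3.5 kg.
Tool frame: the origin (TCP) lies at the very end of the fingers, on their centre line; the grasp point (between the pads) lies 19 mm behind it; z points along the fingers, y is the line along which they close (so a half turn about z gives the same grasp; the last joint's range is limited). The gripper opens to 85 mm and grips with 20 to 120 N. Pads are 22 mm wide; open, the fingers measure 114 mm over their backs; the gripper's body (76 mm by 85 mm) begins 54 mm behind the grasp point. The pads swing forward as they close: fully open they stand 13 mm farther back than shut.
Start: joints at [-1.396, 0.286, 1.577, -0, 1.279, -0.15], TCP at [0.215, -0.64, 0.231] pointing down, gripper open.
Joint ranges: [-2.77, 2.77], [-0.9, 2.22], [0.21, 2.48], [-1.53, 4.67], [0.24, 2.81], [-2.84, 2.84]. Speed limits (rad/s): [2.79, 2.79, 3.14, 3.14, 3.14, 3.14].

### API

Orientations are given as a unit quaternion [x, y, z, w].
In Python, from plant import get_state, read_camera, sign_off, recognise gives the robot as it stands.
- The arm moves only by the tool arm_command, never from a script. Its argument "steps" is a list of rows, each an object with "translation": the shift along the tool's x, y, z scaled (see below), a list of three; "twist": the turn, a rotation vector about the tool's x, y, z scaled (see below), a list of three; "fingers": the opening, from -1 (shut) to 1 (fully open). In form: [{"translation": [x, y, z], "twist": [rx, ry, rz], "fingers": fingers}, ...]. A call has 1 to 5 rows; each row is the pose to reach, as a shift and turn from the pose commanded when the call began, along the tool's axes at that moment; what a row does not reach only later rows make up. The controller multiplies each number of a shift by 75 cm and each number of a turn by 60 degrees. A row lasts 1/8 s, in which the tool goes at most 62.5 mm and 10.7 degrees, less where a joint would pass 70% of its speed; a pose out of reach is approached as far as the arm can. A call with a number of a shift or a turn outside -1 to 1 is refused whole. A call with a gripper value outside its range is refused whole. The fingers move at their own pace and stop on an object; "grip_force" is the grip in N (left out, the last holds). Time passes only in rows, so rows that repeat a pose let the fingers close. It gives the time, the measured TCP pose, the force, the opening and the grip force at its end, in the units of the state.
- get_state(): the state, without advancing time (a new reading comes with each control period).
- read_camera(name): name is "side" or "top"; returns a dict with "pixels" (384x512x3 uint8, red, green, blue), "K" (3x3 intrinsics, pixels), "R" (3x3) and "t" (3): a world point X has camera coordinates R X + t. Camera axes: x right, y down, z forward; pixel columns grow to the right and rows downward; lengths in m; the calibration is good to about 2 mm. A picture is of the moment at which its call begins. There is no depth.
- sign_off(): hands the job in; it is judged then, once.
Trained networks look in a picture, given as the dict that the camera call returned (one of the last four; its "shot" number tells which), for a name from the list of things; names that differ only in an ending like _2 or _b are one class to them, and where a whole thing is asked for, a point or a joint stands for the part that bears it (a point fixed in the world has none). Each returns a list of dicts, best first, with "conf" (0 to 1); they miss things now and then, are a little off and sometimes report something else, mostly with a low value. They report only what shows in the picture. A call takes as long as a camera call. They do not tell look-alikes from the thing itself.
- recognise(picture, query): "point" ([row, column] in pixels, amid what is visible of it).
The state is a dict: "time": time; "qpos": joint angles; "dq": joint speeds; "joint_efforts": joint torques, N m; "eef_pos": TCP position; "tcp_rot": TCP orientation; "contact_force": force on the tool from outside, world axes, zero at the start; "wrist_torque": the same for the moment, N m; "opening": opening from 0.0 (shut) to 1.0 (fully open); "finger_force": force on a finger pad.
Only numpy, scipy, OpenCV 4.12 (cv2) and the standard library are available. Lean on these libraries where they do the work, as an engineer would, in place of code of your own. Each camera call takes 0.05 s, during which the arm holds its last target. There are 200 camera calls.

### The job

Lay the two breakfast trays from the things on the counter: the coffee cup, the square sugar jar and the rectangular biscuit tin go on the oblong tray, the egg cup and the salt shaker on the round tray. Stand each one upright in the middle of the cork mat that has the shape of its foot (the tin lengthwise along its mat), setting it down without dropping it or tipping it over. Leave the pepper mill, spice jar and kitchen timer where they stand.

Things in the scene. Friction and masses are not known exactly. Their poses are not given: they have to be found in the camera images.
- cup: Handleless white ceramic coffee cup, open at the top, 70 mm tall, 44 mm across at the very foot, 56 mm from 12 mm up and 58 mm at the rim; wall 3.5 mm; about 150 g. Origin: centre of its underside; z up. Goes on the round mat of the oblong tray.
- sugar_jar: Square white ceramic sugar jar, body 54 x 54 mm and 52 mm tall, with a fixed wooden lid 56 x 56 mm from 52 to 61 mm up and a small wooden knob 16 mm wide to 70 mm; about 220 g. Origin: centre of its underside; z up. x and y square to its sides. Goes on the square mat of the oblong tray.
- tin: Rectangular plain metal biscuit tin, body 72 mm (x) by 38 mm (y), fixed lid 74 x 40 mm from 48 to 60 mm up; 60 mm tall; about 120 g. Origin: centre of its underside; z up. x along its long side. Goes on the rectangular mat of the oblong tray, lengthwise along the mat (its x along the tray's x, either way round).
- egg_cup: White ceramic egg cup on a stem, 64 mm tall: foot 46 mm across, stem 18 mm across at 12 to 20 mm up, straight-sided bowl 50 mm across from 38 mm up to its open rim at 64 mm; about 90 g. Origin: centre of its underside; z up. Goes on the round mat of the round tray.
- salt: Square glass salt shaker with a steel top with nine small holes, 36 x 36 mm, 80 mm tall; about 120 g. Origin: centre of its underside; z up. x and y square to its sides. Goes on the square mat of the round tray.
- oblong_tray: Fixed metal tray, 130 mm (its x) by 270 mm (its y), floor 5 mm thick, rim 14 mm high and 5 mm thick. Three cork mats, 2 mm thick (tops 7 mm above the counter), lie in a row along its y: a round one 76 mm across centred at y = +85 mm, a square one 68 mm wide at y = 0, and a rectangular one 100 mm (x) by 56 mm (y) at y = -85 mm; all at x = 0. Origin: centre of its underside; z up. 
- round_tray: Fixed round metal tray, 218 mm across, floor 5 mm thick, rim 14 mm high and 4 mm thick. Two cork mats, 2 mm thick (tops 7 mm above the counter): a round one 72 mm across centred at x = +50 mm and a square one 56 mm wide at x = -50 mm; both at y = 0. Origin: centre of its underside; z up. 
- pepper_mill: Bystander: brown wooden pepper mill, round, 48 mm across, 132 mm tall. Not to be moved. Origin: centre of its underside; z up. 
- spice_jar: Bystander: round glass spice jar with grey lid, 46 mm across, 84 mm tall. Not to be moved. Origin: centre of its underside; z up. 
- timer: Bystander: low round kitchen timer, 64 mm across, 48 mm tall with a black bar grip on its white face. Not to be moved. Origin: centre of its underside; z up. 
Mind the look-alikes: they are no part of the job. Leave any blue or red look-alike of the sugar_jar alone.

How it is judged:
At the end, for the whole second after the job is handed in: Each of the five stands upright (within 0.12 rad) on its own mat, centre within 12 mm of the mat's centre along each tray axis and underside within 4 mm of the mat's top; the tin lengthwise within 0.3 rad; all released and at rest (x of cup in the frame of oblong_tray between -0.012 and 0.012 m and y of cup in the frame of oblong_tray between 0.073 and 0.097 m and z of cup in the frame of oblong_tray between 0.003 and 0.011 m and angle between each of cup, sugar_jar, tin, egg_cup, salt's own z axis and vertical below 0.12 rad and linear speed of each of cup, sugar_jar, tin, egg_cup, salt below 0.02 m/s and angular speed of each of cup, sugar_jar, tin, egg_cup, salt below 0.2 rad/s and contact force between the fingers and cup below 0.1 N and x of sugar_jar in the frame of oblong_tray between -0.012 and 0.012 m and y of sugar_jar in the frame of oblong_tray between -0.012 and 0.012 m and z of sugar_jar in the frame of oblong_tray between 0.003 and 0.011 m and contact force between the fingers and sugar_jar below 0.1 N and x of tin in the frame of oblong_tray between -0.012 and 0.012 m and y of tin in the frame of oblong_tray between -0.097 and -0.073 m and z of tin in the frame of oblong_tray between 0.003 and 0.011 m and contact force between the fingers and tin below 0.1 N and x of egg_cup in the frame of round_tray between 0.038 and 0.062 m and y of egg_cup in the frame of round_tray between -0.012 and 0.012 m and z of egg_cup in the frame of round_tray between 0.003 and 0.011 m and contact force between the fingers and egg_cup below 0.1 N and x of salt in the frame of round_tray between -0.062 and -0.038 m and y of salt in the frame of round_tray between -0.012 and 0.012 m and z of salt in the frame of round_tray between 0.003 and 0.011 m and contact force between the fingers and salt below 0.1 N and angle between the x axis of tin and the x axis of oblong_tray, either way round below 0.3 rad); the robot touches nothing.
It fails at once if one of the five things is dropped (moves faster than 0.7 m/s free of the fingers, as after a fall of more than 25 mm) ((contact force between the fingers and cup below 0.05 N and linear speed of cup above 0.7 m/s) or (contact force between the fingers and sugar_jar below 0.05 N and linear speed of sugar_jar above 0.7 m/s) or (contact force between the fingers and tin below 0.05 N and linear speed of tin above 0.7 m/s) or (contact force between the fingers and egg_cup below 0.05 N and linear speed of egg_cup above 0.7 m/s) or (contact force between the fingers and salt below 0.05 N and linear speed of salt above 0.7 m/s)).
It fails at once if one of the five things is tipped over (leans more than 0.8 rad) (angle between any of cup, sugar_jar, tin, egg_cup, salt's own z axis and vertical above 0.8 rad).
It fails at once if the pepper mill, spice jar or timer is moved more than 30 mm or tipped ((distance of pepper_mill from where it was at the start of the episode above 0.03 m or angle between pepper_mill's own z axis and vertical above 0.4 rad) or (distance of spice_jar from where it was at the start of the episode above 0.03 m or angle between spice_jar's own z axis and vertical above 0.4 rad) or (distance of timer from where it was at the start of the episode above 0.03 m or angle between timer's own z axis and vertical above 0.4 rad)).
It also fails if it takes over 138 s, if anything falls off the work surface, if the arm or the gripper's body presses on something with over 40 N, if the wrist force passes 120 N, or if a joint passes its speed limit or range.

## Working session

There is one attempt and no reset: what is moved stays moved. The work goes in short steps, Python scripts to look and compute and a tool call to move; the robot and the scene stay as the last step left them, time stands still between calls to the robot, and variables do not carry over. Pictures are saved under pics/ and viewed, at most 14 in all, crops included, and the job is handed in when it is done.

Besides the shell and the picture viewer there is one more tool, called after "Emit:" in YAML: its name, and indented under it one key for each argument. arm_command: Moves the arm, as the interface text tells. Shifts and turns lie within -1 to 1; 1 stands for 75 cm of shift or 60 degrees of turn. Its arguments: {"type":"object","properties":{"steps":{"type":"array"},"grip_force":{"type":"number"}},"required":["steps"]}

```bash
mkdir -p pics
cat > h.py <<'E'
import numpy as np, cv2
from plant import get_state, read_camera, sign_off, recognise
def ray(c,p):
    d=c["R"].T@np.linalg.inv(c["K"])@np.array([p[1],p[0],1.]); o=-c["R"].T@c["t"]; return o,d/np.linalg.norm(d)
def atz(c,p,z):
    o,d=ray(c,p); return o+d*(z-o[2])/d[2]
def proj(c,X):
    v=c["K"]@(c["R"]@np.asarray(X,float)+c["t"]); return v[1]/v[2],v[0]/v[2]
def tri(c1,p1,c2,p2):
    o1,d1=ray(c1,p1);o2,d2=ray(c2,p2)
    s=np.linalg.lstsq(np.c_[d1,-d2],o2-o1,rcond=None)[0]
    a=o1+s[0]*d1;b=o2+s[1]*d2; return (a+b)/2,np.linalg.norm(a-b)
def save(c,n): cv2.imwrite("pics/"+n,c["pixels"][:,:,::-1])
E
python3 - <<'E'
from h import *
np.set_printoptions(precision=3,suppress=True)
s=get_state();print(s["time"],s["eef_pos"],s["tcp_rot"],s["opening"])
cs={n:read_camera(n) for n in("top","side")}
for n,c in cs.items():
    save(c,n+"0.png"); print(n,-c["R"].T@c["t"],c["K"][0,0])
names="cup sugar_jar tin egg_cup salt oblong_tray round_tray pepper_mill spice_jar timer".split()
for k in names:
    for n,c in cs.items():
        print(k,n,[(np.round(r["point"],1).tolist(),round(r["conf"],2),atz(c,r["point"],.03)[:2].round(3).tolist()) for r in recognise(c,k)][:4])
E
```

```text
0.0 [ 0.215 -0.639  0.23 ] [ 0.987  0.162 -0.    -0.001] 1.0006614378751315
top [0.364 0.009 0.843] 380.22863890236476
side [-0.157  0.654  0.808] 492.79014980859023
cup top [([134.8, 233.3], 0.84, [0.573, 0.062]), ([97.7, 233.6], 0.44, [0.657, 0.063])]
cup side [([179.5, 212.9], 0.56, [0.575, 0.042])]
sugar_jar top [([251.7, 307.2], 0.95, [0.321, -0.097]), ([244.5, 251.9], 0.89, [0.336, 0.02]), ([278.1, 361.0], 0.69, [0.267, -0.209]), ([197.3, 294.0], 0.67, [0.437, -0.07])]
sugar_jar side [([182.7, 288.4], 0.77, [0.429, -0.076]), ([215.7, 290.8], 0.74, [0.348, 0.01]), ([204.9, 316.7], 0.62, [0.327, -0.059])]
tin top []
tin side [([145.7, 216.0], 0.97, [0.674, -0.062])]
egg_cup top [([99.2, 167.2], 0.79, [0.652, 0.209])]
egg_cup side [([194.0, 142.2], 0.66, [0.66, 0.195])]
salt top [([144.8, 295.4], 0.56, [0.551, -0.073])]
salt side [([158.1, 250.8], 0.77, [0.567, -0.086]), ([179.1, 212.6], 0.33, [0.576, 0.041])]
oblong_tray top [([177.4, 134.3], 0.63, [0.478, 0.275])]
oblong_tray side [([261.4, 155.2], 0.72, [0.467, 0.306])]
round_tray top [([185.3, 394.5], 0.6, [0.464, -0.286])]
round_tray side [([145.5, 312.9], 0.58, [0.482, -0.241]), ([180.5, 213.1], 0.47, [0.572, 0.044])]
pepper_mill top [([188.4, 228.7], 0.92, [0.455, 0.071])]
pepper_mill side [([195.2, 240.5], 0.89, [0.483, 0.038]), ([195.2, 141.7], 0.56, [0.657, 0.198])]
spice_jar top [([98.2, 354.9], 0.68, [0.657, -0.205])]
spice_jar side [([124.3, 258.7], 0.97, [0.661, -0.218])]
timer top [([97.3, 232.3], 0.57, [0.658, 0.066])]
timer side [([174.3, 180.9], 0.93, [0.649, 0.083])]
```

View pics/top0.png

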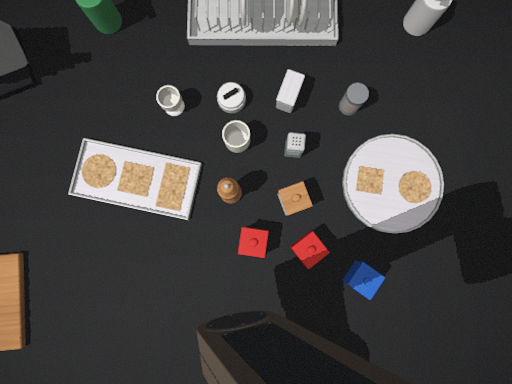

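View pics/side0.png

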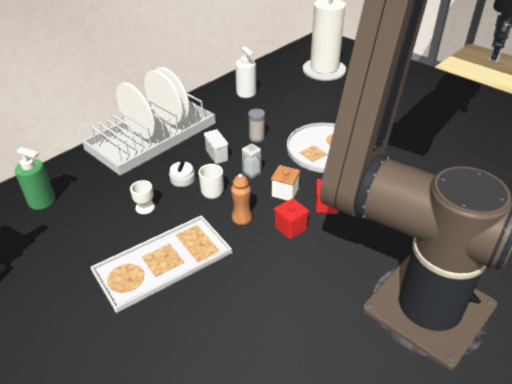

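The sugar_jar candidates in the top view are a white body with wooden lid at (197,295), red at (242,253), red at (250,310) and blue at (281,366). Only (197,295) fits white ceramic with a wooden lid. I'll confirm it in the enlarged crop.

Run:
```python
from h import *
import pickle
a=read_camera("top");b=read_camera("side");pickle.dump((a,b),open("c0.pkl","wb"))
f=lambda c,r0,r1,c0,c1,k,n:cv2.imwrite("pics/"+n,cv2.resize(c["pixels"][r0:r1,c0:c1,::-1],None,fx=k,fy=k,interpolation=cv2.INTER_CUBIC))
f(a,65,215,155,375,3.6,"topc.png"); f(b,125,245,120,320,4,"sidec.png")
```

```text
(no output)
```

View pics/topc.png

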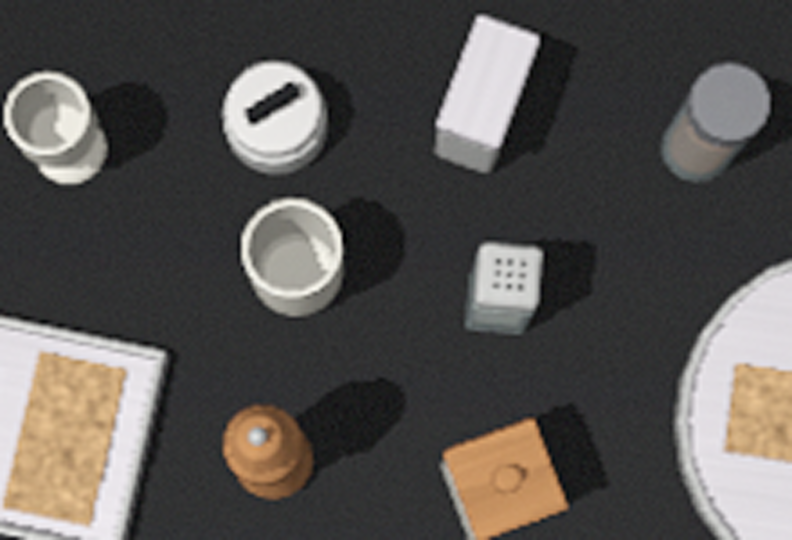

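View pics/sidec.png

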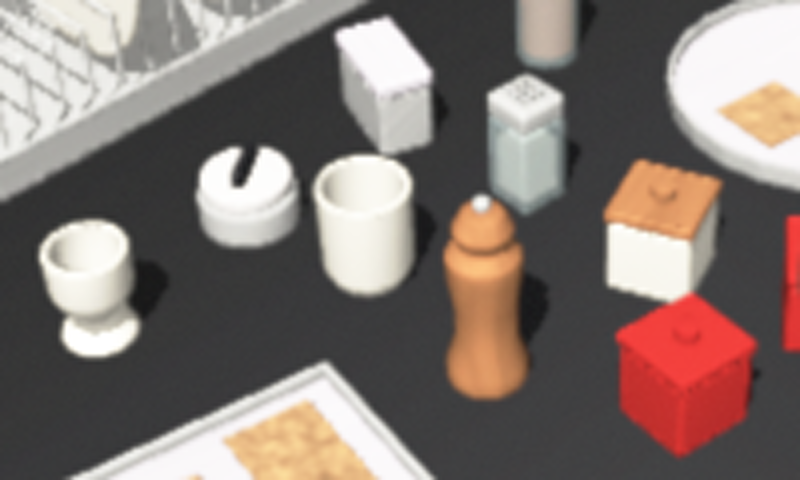

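White body with wooden lid at top (197,295) is confirmed as the sugar jar; the red ones and the blue one are look-alikes. Next I'll fit silhouettes in both views, with height left free.

```bash
cat > fit.py <<'E'
from h import *
from scipy.optimize import minimize
def circ(d): a=np.linspace(0,2*np.pi,40); return np.c_[np.cos(a),np.sin(a)]*d/2
def rect(a,b): return np.array([[1,1],[-1,1],[-1,-1],[1,-1]])*[a/2,b/2]
M=dict(cup=[[(circ(.044),0),(circ(.056),.012),(circ(.058),.07)]],
 sugar_jar=[[(rect(.054,.054),0),(rect(.054,.054),.052)],[(rect(.056,.056),.052),(rect(.056,.056),.061)],[(circ(.016),.061),(circ(.016),.07)]],
 tin=[[(rect(.072,.038),0),(rect(.072,.038),.048)],[(rect(.074,.04),.048),(rect(.074,.04),.06)]],
 egg_cup=[[(circ(.046),0),(circ(.046),.004)],[(circ(.04),.004),(circ(.018),.012)],[(circ(.018),.01),(circ(.018),.022)],[(circ(.018),.02),(circ(.05),.038),(circ(.05),.064)]],
 salt=[[(rect(.036,.036),0),(rect(.036,.036),.08)]])
S=4
def render(c,m,p,box):
    x,y,z,w=p; r0,c0,h,wd=box; im=np.zeros((h*S,wd*S),np.uint8)
    R=np.array([[np.cos(w),-np.sin(w)],[np.sin(w),np.cos(w)]])
    for part in m:
        P=np.concatenate([np.c_[q@R.T+[x,y],np.full(len(q),z+h_)] for q,h_ in part])
        v=c["K"]@(c["R"]@P.T+c["t"][:,None]); uv=(v[:2]/v[2]).T
        uv=(uv-[c0,r0]+.5)*S
        cv2.fillConvexPoly(im,cv2.convexHull((uv*16).round().astype(np.int32)),255,shift=4)
    return cv2.resize(im,(wd,h),interpolation=cv2.INTER_AREA)/255.
def target(c,seed,box,thr):
    r0,c0,h,wd=box; I=c["pixels"][r0:r0+h,c0:c0+wd].astype(float)
    I[(I[:,:,0]>2*I[:,:,1])|(I[:,:,2]>1.6*I[:,:,0])]=0
    g=I.max(2); m=(g>thr).astype(np.uint8); n,l=cv2.connectedComponents(m,connectivity=4)
    cnt=l[int(seed[0]-r0)-3:int(seed[0]-r0)+4,int(seed[1]-c0)-3:int(seed[1]-c0)+4].ravel(); cnt=cnt[cnt>0]
    k=np.bincount(cnt).argmax(); return (l==k).astype(float)
def fit(name,cams,x0,yaw0,thr=72,z0=0,freez=True,verb=True):
    B=[];T=[]
    for c in cams:
        s=proj(c,[x0[0],x0[1],z0+.03]); box=(max(0,int(s[0])-45),max(0,int(s[1])-45),90,90); B.append(box);T.append(target(c,s,box,thr))
    f=lambda p:sum(np.abs(render(c,M[name],[p[0],p[1],p[2] if freez else z0,p[3]],b)-t).sum()/t.sum() for c,b,t in zip(cams,B,T))
    best=None
    for y in yaw0:
        p0=np.array([*x0[:2],z0,y]); sx=np.vstack([p0]+[p0+d for d in np.diag([.01,.01,.006,.3])])
        r=minimize(f,p0,method="Nelder-Mead",options=dict(initial_simplex=sx,maxiter=300,xatol=1e-4,fatol=1e-4))
        if best is None or r.fun<best.fun: best=r
    return best.x,best.fun
E
cat > m.py <<'E'
from fit import *
import pickle
np.set_printoptions(precision=4,suppress=True)
a,b=pickle.load(open("c0.pkl","rb"))
for n,x,y in [("cup",(.573,.055),[0]),("sugar_jar",(.433,-.07),[0,.4,-.4]),("tin",(.67,-.062),[-.3,1.2,.3]),("egg_cup",(.652,.2),[0]),("salt",(.555,-.076),[0,.4])]:
    for t,cams in (("both",[a,b]),("top",[a]),("side",[b])):
        if t=="both": r=fit(n,cams,x,y); yb=r
        else: r=fit(n,cams,x,[yb[0][3]],freez=False)
        print(n,t,*r)
for c in(a,b):
    I=c["pixels"].astype(float); m=((I[:,:,0]>1.3*I[:,:,2])&(I[:,:,0]>120)&(I[:,:,0]<2*I[:,:,1])).astype(np.uint8)
    n,l,st,ce=cv2.connectedComponentsWithStats(m)
    for i in range(1,n):
        if st[i,4]>150:
            P=cv2.findContours((l==i).astype(np.uint8),0,2)[0][0][:,0]
            W=np.array([atz(c,(v,u),.007)[:2] for u,v in P],np.float32)
            print(ce[i][::-1],st[i,4],atz(c,ce[i][::-1],.007)[:2],cv2.minAreaRect(W*1000))
E
python3 m.py
```

```text
cup both [0.5656 0.0556 0.0033 0.0275] 0.49431938248865975
cup top [0.5664 0.0556 0.0057 0.1002] 0.04091623508799052
cup side [0.5665 0.0563 0.0046 0.2559] 0.4561842879068233
sugar_jar both [ 0.433  -0.0679  0.0032  0.3443] 0.10575776927101156
sugar_jar top [ 0.4333 -0.0682  0.0029  0.3531] 0.04121203499537662
sugar_jar side [ 0.4353 -0.0699  0.0043  0.3314] 0.0640307167971699
tin both [ 0.671  -0.0593  0.002  -0.3574] 0.5699748565064212
tin top [ 0.6718 -0.0597  0.0025 -0.3548] 0.04441677044416769
tin side [ 0.6743 -0.0608  0.0021 -0.3474] 0.5216564237635353
egg_cup both [ 0.6485  0.2017 -0.001   0.2027] 0.1823796108481707
egg_cup top [0.6479 0.2013 0.0047 0.3486] 0.04667078225593086
egg_cup side [0.6464 0.204  0.0027 0.5987] 0.12568082788671026
salt both [ 0.5485 -0.0687  0.0005 -0.128 ] 0.5562894840678988
salt top [ 0.5487 -0.0689 -0.0003 -0.132 ] 0.05074676679182311
salt side [ 0.5498 -0.0695  0.003   0.0152] 0.502993475120785
[170.5132  98.3878] 869 [0.4958 0.3631] ((496.0260925292969, 363.95782470703125), (73.01991271972656, 72.81794738769531), 46.53651428222656)
[178.3315 135.
[... 2153 characters left out ...]
488.7077] 349 [-0.0045 -0.2616] ((-13.610360145568848, -288.91400146484375), (140.1367950439453, 41.05534362792969), 80.04331970214844)
[243.0322 197.2191] 808 [0.4593 0.199 ] ((461.1850280761719, 198.07142639160156), (54.99690628051758, 98.32514190673828), 78.47425842285156)
[259.7453 162.5188] 746 [0.4772 0.2819] ((478.59027099609375, 281.1199035644531), (66.9781265258789, 67.7590103149414), 78.28606414794922)
[277.8228 125.3172] 807 [0.4948 0.3652] ((495.4118957519531, 364.4560546875), (73.63008880615234, 73.61625671386719), 80.3869400024414)
[322.5517 429.2164] 3531 [-0.0184  0.0375] ((0.957977294921875, -0.8010787963867188), (188.7360382080078, 189.37557983398438), 0.028529157862067223)
```

Both views agree to about 2 mm, with heights near 0. The mats are clear too. Next is a move planner, and I'll work out where the bystanders stand.

```bash
cat > go.py <<'E'
import sys; from h import *
from scipy.spatial.transform import Rotation as Ro
# usage: go.py x,y,z,phi ...   phi = world angle of closing axis
s=get_state(); p=np.array(s["eef_pos"]); R=Ro.from_quat(s["tcp_rot"]).as_matrix()
print("t",round(s["time"],2),"tcp",p.round(4),"phi",round(np.arctan2(R[1,1],R[0,1]),3),"open",round(s["opening"],3),"ff",s["finger_force"],"F",np.round(s["contact_force"],1),"q",np.round(s["qpos"],2))
q=p
for a in sys.argv[1:]:
    x,y,z,f=map(float,a.split(","))
    T=np.c_[[-np.sin(f),np.cos(f),0],[np.cos(f),np.sin(f),0],[0,0,-1]]
    if np.linalg.det(T)<0:T[:,0]*=-1
    tr=R.T@(np.array([x,y,z])-p)/.75; tw=Ro.from_matrix(R.T@T).as_rotvec()/(np.pi/3)
    print(a,"tr",tr.round(4),"tw",tw.round(4),"rows",round(np.linalg.norm(np.array([x,y,z])-q)/.0625,1)); q=np.array([x,y,z])
E
python3 - <<'E'
import pickle;from h import *
a,b=pickle.load(open("c0.pkl","rb"))
for n,p,q in [("mill",(188.4,228.7),(195.2,240.5)),("spice",(98.2,354.9),(124.3,258.7)),("timer",(97.3,232.3),(174.3,180.9))]: print(n,tri(a,p,b,q))
E
python3 go.py .672,-.06,.23,-1.925
```

```text
mill (array([0.45086459, 0.06793763, 0.06846183]), np.float64(0.0005861372453020203))
spice (array([ 0.6510574 , -0.20348886,  0.04153856]), np.float64(0.004552362034619995))
timer (array([0.66607866, 0.06823188, 0.01158787]), np.float64(0.004313141473017574))
t 1.2 tcp [ 0.2154 -0.6397  0.2313] phi -1.246 open 0.997 ff 0.0 F [ 0.1  0.7 -0.2] q [-1.4   0.29  1.58  0.    1.28 -0.15]
.672,-.06,.23,-1.925 tr [ 0.8236 -0.5382  0.0018] tw [ 0.     -0.      0.6484] rows 11.8
```

Emit:
arm_command:
  steps:
    - {"translation": [0.824, -0.538, 0.002], "twist": [0, 0, 0.648], "fingers": 1}
    - {"translation": [0.824, -0.538, 0.002], "twist": [0, 0, 0.648], "fingers": 1}
    - {"translation": [0.824, -0.538, 0.002], "twist": [0, 0, 0.648], "fingers": 1}
    - {"translation": [0.824, -0.538, 0.002], "twist": [0, 0, 0.648], "fingers": 1}
    - {"translation": [0.824, -0.538, 0.002], "twist": [0, 0, 0.648], "fingers": 1}
  grip_force: 40

```text
time: 1.82
eef_pos: [0.4095, -0.3932, 0.231]
tcp_rot: [0.984, -0.176, 0.0, 0.0]
contact_force: [1.2, -0.6, -0.4]
opening: 0.999
finger_force: 0.0
```

```bash
python3 go.py .672,-.06,.23,-1.925
```

```text
t 1.82 tcp [ 0.4095 -0.3932  0.231 ] phi -1.926 open 0.999 ff 0.0 F [ 1.2 -0.6 -0.4] q [-0.94  0.05  1.85  0.    1.24  0.98]
.672,-.06,.23,-1.925 tr [ 0.1738 -0.5382  0.0013] tw [ 0.0003 -0.0008 -0.0006] rows 6.8
```

Emit:
arm_command:
  steps:
    - {"translation": [0.174, -0.538, 0.002], "twist": [0, 0, 0], "fingers": 1}
    - {"translation": [0.174, -0.538, 0.002], "twist": [0, 0, 0], "fingers": 1}
    - {"translation": [0.174, -0.538, 0.002], "twist": [0, 0, 0], "fingers": 1}
    - {"translation": [0.174, -0.538, 0.002], "twist": [0, 0, 0], "fingers": 1}
    - {"translation": [0.174, -0.538, 0.002], "twist": [0, 0, 0], "fingers": 1}

```text
time: 2.45
eef_pos: [0.6028, -0.1475, 0.23]
tcp_rot: [0.984, -0.176, 0.0, 0.0]
contact_force: [0.8, -0.1, 0.5]
opening: 0.996
finger_force: 0.0
```

```bash
python3 go.py .672,-.06,.15,-1.925 .672,-.06,.08,-1.925
```

```text
t 2.45 tcp [ 0.6028 -0.1475  0.23  ] phi -1.924 open 0.996 ff 0.0 F [ 0.8 -0.1  0.5] q [-0.4   0.17  1.72 -0.    1.25  1.52]
.672,-.06,.15,-1.925 tr [ 0.046  -0.1414  0.1066] tw [ 0.0002 -0.0009  0.0005] rows 2.2
.672,-.06,.08,-1.925 tr [ 0.0459 -0.1414  0.2   ] tw [ 0.0002 -0.0009  0.0005] rows 1.1
```

Emit:
arm_command:
  steps:
    - {"translation": [0.046, -0.141, 0.1], "twist": [0, 0, 0], "fingers": 1}
    - {"translation": [0.046, -0.141, 0.1], "twist": [0, 0, 0], "fingers": 1}
    - {"translation": [0.046, -0.141, 0.1], "twist": [0, 0, 0], "fingers": 1}
    - {"translation": [0.046, -0.141, 0.19], "twist": [0, 0, 0], "fingers": 1}
    - {"translation": [0.046, -0.141, 0.19], "twist": [0, 0, 0], "fingers": 1}

```text
time: 3.08
eef_pos: [0.6669, -0.0617, 0.0821]
tcp_rot: [0.984, -0.176, -0.005, -0.0]
contact_force: [-0.1, -0.1, 0.2]
opening: 1.001
finger_force: 0.0
```

```bash
python3 go.py .672,-.06,.018,-1.925
```

```text
t 3.08 tcp [ 0.6669 -0.0617  0.0821] phi -1.925 open 1.001 ff 0.0 F [-0.1 -0.1  0.2] q [-0.24  0.43  1.68 -0.    1.04  1.68]
.672,-.06,.018,-1.925 tr [ 0.0065 -0.0047  0.0855] tw [ 0.0014  0.01   -0.    ] rows 1.0
```

Emit:
arm_command:
  steps:
    - {"translation": [0.007, -0.004, 0.085], "twist": [0, 0, 0], "fingers": 1}
    - {"translation": [0.007, -0.004, 0.085], "twist": [0, 0, 0], "fingers": 1}
    - {"translation": [0.007, -0.004, 0.085], "twist": [0, 0, 0], "fingers": 1}

```text
time: 3.45
eef_pos: [0.6781, -0.062, 0.0263]
tcp_rot: [0.984, -0.176, 0.002, 0.0]
contact_force: [0.3, 1.0, -0.0]
opening: 0.999
finger_force: 0.0
```

```bash
python3 go.py .672,-.06,.018,-1.925
```

```text
t 3.45 tcp [ 0.6781 -0.062   0.0263] phi -1.925 open 0.999 ff 0.0 F [ 0.3  1.  -0. ] q [-0.24  0.52  1.67 -0.    0.95  1.69]
.672,-.06,.018,-1.925 tr [-0.0085  0.0003  0.0111] tw [-0.0003 -0.0032 -0.0002] rows 0.2
```

Emit:
arm_command:
  steps:
    - {"translation": [0, 0, 0], "twist": [0, 0, 0], "fingers": 1}
    - {"translation": [0, 0, 0], "twist": [0, 0, 0], "fingers": 1}

```text
time: 3.7
eef_pos: [0.6783, -0.0615, 0.0265]
tcp_rot: [0.984, -0.176, 0.002, 0.0]
contact_force: [-0.2, -1.0, -0.6]
opening: 1.002
finger_force: 0.0
```

```bash
python3 go.py .672,-.06,.018,-1.925
```

```text
t 3.7 tcp [ 0.6783 -0.0615  0.0265] phi -1.925 open 1.002 ff 0.0 F [-0.2 -1.  -0.6] q [-0.24  0.52  1.68 -0.    0.95  1.69]
.672,-.06,.018,-1.925 tr [-0.0086  0.0011  0.0112] tw [-0.0005 -0.0044  0.0003] rows 0.2
```

Emit:
arm_command:
  steps:
    - {"translation": [-0.0085, 0.001, 0.011], "twist": [0, 0, 0], "fingers": 1}
    - {"translation": [-0.0085, 0.001, 0.011], "twist": [0, 0, 0], "fingers": 1}
    - {"translation": [-0.0085, 0.001, 0.011], "twist": [0, 0, 0], "fingers": -1}
    - {"translation": [-0.0085, 0.001, 0.011], "twist": [0, 0, 0], "fingers": -1}
    - {"translation": [-0.0085, 0.001, 0.011], "twist": [0, 0, 0], "fingers": -1}
  grip_force: 45

```text
time: 4.32
eef_pos: [0.6707, -0.0596, 0.0154]
tcp_rot: [0.984, -0.176, 0.0, 0.0]
contact_force: [-0.6, -1.0, 0.3]
opening: 0.458
finger_force: 45.2
```

Emit:
arm_command:
  steps:
    - {"translation": [0, 0, 0], "twist": [0, 0, 0], "fingers": -1}
    - {"translation": [0, 0, 0], "twist": [0, 0, 0], "fingers": -1}
    - {"translation": [0, 0, 0], "twist": [0, 0, 0], "fingers": -1}

```text
time: 4.7
eef_pos: [0.6706, -0.0596, 0.0153]
tcp_rot: [0.984, -0.176, 0.0, 0.0]
contact_force: [0.1, -0.4, 1.1]
opening: 0.46
finger_force: 45.2
```

```bash
python3 go.py .672,-.06,.23,-1.925 .461,.198,.23,-1.775
```

```text
t 4.7 tcp [ 0.6706 -0.0596  0.0153] phi -1.925 open 0.46 ff 45.20171821117401 F [ 0.1 -0.4  1.1] q [-0.24  0.52  1.69 -0.    0.93  1.69]
.672,-.06,.23,-1.925 tr [ 2.000e-03 -2.000e-04 -2.863e-01] tw [-0.     -0.0005  0.0003] rows 3.4
.461,.198,.23,-1.775 tr [-0.3811 -0.2254 -0.2864] tw [-0.     -0.0005 -0.1429] rows 5.3
```

Emit:
arm_command:
  steps:
    - {"translation": [0, 0, -0.05], "twist": [0, 0, 0], "fingers": -1}
    - {"translation": [0, 0, -0.25], "twist": [0, 0, 0], "fingers": -1}
    - {"translation": [0, 0, -0.25], "twist": [0, 0, 0], "fingers": -1}
    - {"translation": [0, 0, -0.25], "twist": [0, 0, 0], "fingers": -1}
    - {"translation": [-0.381, -0.225, -0.25], "twist": [0, 0, -0.143], "fingers": -1}

```text
time: 5.32
eef_pos: [0.6338, -0.0133, 0.2063]
tcp_rot: [0.995, -0.102, 0.004, 0.0]
contact_force: [-0.0, 2.0, -1.8]
opening: 0.461
finger_force: 45.7
```

```bash
python3 go.py .461,.198,.203,-1.775
```

```text
t 5.33 tcp [ 0.6338 -0.0133  0.2063] phi -1.775 open 0.461 ff 45.694570541381836 F [-0.   2.  -1.8] q [-0.18  0.21  1.71 -0.    1.21  1.59]
.461,.198,.203,-1.775 tr [-0.2828 -0.2292  0.0021] tw [ 0.0001 -0.0079  0.    ] rows 4.4
```

Emit:
arm_command:
  steps:
    - {"translation": [-0.283, -0.229, 0], "twist": [0, 0, 0], "fingers": -1}
    - {"translation": [-0.283, -0.229, 0], "twist": [0, 0, 0], "fingers": -1}
    - {"translation": [-0.283, -0.229, 0], "twist": [0, 0, 0], "fingers": -1}
    - {"translation": [-0.283, -0.229, 0], "twist": [0, 0, 0], "fingers": -1}
    - {"translation": [-0.283, -0.229, 0], "twist": [0, 0, 0], "fingers": -1}

```text
time: 5.95
eef_pos: [0.4549, 0.2022, 0.2017]
tcp_rot: [0.995, -0.1, -0.001, 0.0]
contact_force: [0.6, -0.5, -3.2]
opening: 0.462
finger_force: 45.7
```

Emit:
arm_command:
  steps:
    - {"translation": [0, 0, 0.16], "twist": [0, 0, 0], "fingers": -1}
    - {"translation": [0, 0, 0.16], "twist": [0, 0, 0], "fingers": -1}
    - {"translation": [0, 0, 0.16], "twist": [0, 0, 0], "fingers": -1}
    - {"translation": [0, 0, 0.16], "twist": [0, 0, 0], "fingers": -1}

```text
time: 6.45
eef_pos: [0.4591, 0.2004, 0.0843]
tcp_rot: [0.995, -0.102, 0.001, -0.0]
contact_force: [1.0, -0.1, 0.0]
opening: 0.46
finger_force: 46.0
```

```bash
python3 go.py .461,.198,.023,-1.775
```

```text
t 6.45 tcp [0.4591 0.2004 0.0843] phi -1.775 open 0.46 ff 45.9953373670578 F [ 1.  -0.1  0. ] q [0.21 0.08 2.11 0.   0.95 1.98]
.461,.198,.023,-1.775 tr [0.0029 0.0027 0.0817] tw [-0.001  -0.0021  0.0001] rows 1.0
```

Emit:
arm_command:
  steps:
    - {"translation": [0.003, 0.003, 0.04], "twist": [0, 0, 0], "fingers": -1}
    - {"translation": [0.003, 0.003, 0.07], "twist": [0, 0, 0], "fingers": -1}
    - {"translation": [0.003, 0.003, 0.08], "twist": [0, 0, 0], "fingers": -1}
    - {"translation": [0.003, 0.003, 0.08], "twist": [0, 0, 0], "fingers": -1}

```text
time: 6.95
eef_pos: [0.4612, 0.1978, 0.0244]
tcp_rot: [0.995, -0.102, 0.001, -0.0]
contact_force: [-0.0, -0.1, -1.7]
opening: 0.461
finger_force: 46.0
```

```bash
python3 go.py .461,.198,.022,-1.775
```

```text
t 6.95 tcp [0.4612 0.1978 0.0244] phi -1.775 open 0.461 ff 45.989633202552795 F [-0.  -0.1 -1.7] q [0.2  0.19 2.12 0.   0.83 1.98]
.461,.198,.022,-1.775 tr [-0.0003 -0.0003  0.0032] tw [-0.0012 -0.0027  0.    ] rows 0.0
```

Emit:
arm_command:
  steps:
    - {"translation": [0, 0, 0.003], "twist": [0, 0, 0], "fingers": -1}
    - {"translation": [0, 0, 0.003], "twist": [0, 0, 0], "fingers": -1}
    - {"translation": [0, 0, 0.003], "twist": [0, 0, 0], "fingers": 0.4}
    - {"translation": [0, 0, 0.003], "twist": [0, 0, 0], "fingers": 0.4}
    - {"translation": [0, 0, 0.003], "twist": [0, 0, 0], "fingers": 0.4}

```text
time: 7.58
eef_pos: [0.4594, 0.1975, 0.0202]
tcp_rot: [0.995, -0.102, -0.0, 0.0]
contact_force: [-0.4, -0.3, -0.3]
opening: 0.698
finger_force: 0.0
```

Emit:
arm_command:
  steps:
    - {"translation": [0, 0, -0.06], "twist": [0, 0, 0], "fingers": 0.4}
    - {"translation": [0, 0, -0.24], "twist": [0, 0, 0], "fingers": 0.4}
    - {"translation": [0, 0, -0.24], "twist": [0, 0, 0], "fingers": 0.4}
    - {"translation": [0, 0, -0.24], "twist": [0, 0, 0], "fingers": 1}

```text
time: 8.07
eef_pos: [0.4625, 0.1982, 0.2063]
tcp_rot: [0.995, -0.102, 0.005, -0.002]
contact_force: [0.1, 0.0, -0.0]
opening: 0.89
finger_force: 0.0
```

```bash
python3 go.py .434,-.069,.2,-1.226  .434,-.069,.10,-1.226
```

```text
t 8.07 tcp [0.4625 0.1982 0.2063] phi -1.775 open 0.89 ff 0.0 F [ 0.1  0.  -0. ] q [ 0.2  -0.08  2.02  0.    1.19  1.98]
.434,-.069,.2,-1.226 tr [0.0348 0.3566 0.0072] tw [-0.0014 -0.0104 -0.5239] rows 4.3
.434,-.069,.10,-1.226 tr [0.0335 0.3572 0.1405] tw [-0.0014 -0.0104 -0.5239] rows 1.6
```

Emit:
arm_command:
  steps:
    - {"translation": [0.035, 0.357, 0], "twist": [0, 0, -0.524], "fingers": 1}
    - {"translation": [0.035, 0.357, 0], "twist": [0, 0, -0.524], "fingers": 1}
    - {"translation": [0.035, 0.357, 0], "twist": [0, 0, -0.524], "fingers": 1}
    - {"translation": [0.035, 0.357, 0], "twist": [0, 0, -0.524], "fingers": 1}
    - {"translation": [0.035, 0.357, 0], "twist": [0, 0, -0.524], "fingers": 1}

```text
time: 8.7
eef_pos: [0.4299, -0.0718, 0.199]
tcp_rot: [0.985, 0.171, -0.001, -0.0]
contact_force: [1.1, 0.8, -0.1]
opening: 0.998
finger_force: 0.0
```

Emit:
arm_command:
  steps:
    - {"translation": [0, 0, 0.13], "twist": [0, 0, 0], "fingers": 1}
    - {"translation": [0, 0, 0.13], "twist": [0, 0, 0], "fingers": 1}
    - {"translation": [0, 0, 0.13], "twist": [0, 0, 0], "fingers": 1}
    - {"translation": [0, 0, 0.13], "twist": [0, 0, 0], "fingers": 1}

```text
time: 9.2
eef_pos: [0.4317, -0.0701, 0.1037]
tcp_rot: [0.985, 0.172, 0.0, 0.0]
contact_force: [0.3, 0.1, 0.3]
opening: 1.002
finger_force: 0.0
```

```bash
python3 - <<'E'
from fit import *
import pickle
np.set_printoptions(precision=4,suppress=True)
a=read_camera("top");b=read_camera("side");pickle.dump((a,b),open("c1.pkl","wb"))
cv2.imwrite("pics/m1.png",np.hstack([cv2.resize(c["pixels"][r:r+130,k:k+130,::-1],None,fx=3,fy=3) for c,r,k in((a,120,60),(b,190,80))]))
E
python3 go.py .434,-.069,.018,-1.226
```

```text
t 9.3 tcp [ 0.4325 -0.0704  0.1048] phi -1.226 open 0.995 ff 0.0 F [ 0.3 -0.4  0.1] q [-0.39 -0.1   2.24 -0.    1.    0.83]
.434,-.069,.018,-1.226 tr [ 0.0021 -0.0014  0.1157] tw [ 0.0024 -0.0026  0.0004] rows 1.4
```

View pics/m1.png

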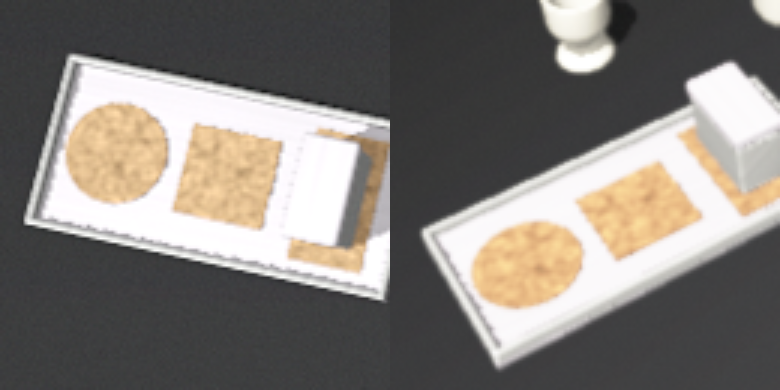

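The tin stands upright on the rectangular mat, with its lid near (190,330) in the top half of the picture. Now the sugar jar.

Emit:
arm_command:
  steps:
    - {"translation": [0.002, -0.001, 0.06], "twist": [0, 0, 0], "fingers": 1}
    - {"translation": [0.002, -0.001, 0.1155], "twist": [0, 0, 0], "fingers": 1}
    - {"translation": [0.002, -0.001, 0.1155], "twist": [0, 0, 0], "fingers": 1}
    - {"translation": [0.002, -0.001, 0.1155], "twist": [0, 0, 0], "fingers": 1}

```text
time: 9.8
eef_pos: [0.434, -0.0694, 0.0183]
tcp_rot: [0.985, 0.172, 0.002, 0.001]
contact_force: [-0.2, 0.4, 0.2]
opening: 1.001
finger_force: 0.0
```

```bash
python3 go.py .434,-.069,.018,-1.226
```

```text
t 9.8 tcp [ 0.434  -0.0694  0.0183] phi -1.226 open 1.001 ff 0.0 F [-0.2  0.4  0.2] q [-0.39  0.07  2.27  0.    0.79  0.84]
.434,-.069,.018,-1.226 tr [ 0.0001 -0.0005  0.0004] tw [ 0.0024 -0.0026  0.0003] rows 0.0
```

Emit:
arm_command:
  steps:
    - {"translation": [0, 0, 0], "twist": [0, 0, 0], "fingers": -1}
    - {"translation": [0, 0, 0], "twist": [0, 0, 0], "fingers": -1}
    - {"translation": [0, 0, 0], "twist": [0, 0, 0], "fingers": -1}
    - {"translation": [0, 0, 0], "twist": [0, 0, 0], "fingers": -1}
    - {"translation": [0, 0, 0], "twist": [0, 0, 0], "fingers": -1}
  grip_force: 55

```text
time: 10.42
eef_pos: [0.4337, -0.0693, 0.0183]
tcp_rot: [0.985, 0.172, 0.001, 0.001]
contact_force: [-2.1, 1.5, 6.3]
opening: 0.647
finger_force: 56.9
```

```bash
python3 go.py .434,-.069,.21,-1.226 .478,.2805,.21,-.204
```

```text
t 10.43 tcp [ 0.4337 -0.0693  0.0183] phi -1.226 open 0.647 ff 56.88243627548218 F [-2.1  1.5  6.3] q [-0.39  0.07  2.27  0.    0.79  0.84]
.434,-.069,.21,-1.226 tr [ 0.0011  0.0003 -0.2556] tw [ 0.0019 -0.0022  0.0001] rows 3.1
.478,.2805,.21,-.204 tr [ 0.2139 -0.4184 -0.256 ] tw [ 0.0029 -0.001  -0.9759] rows 5.6
```

Emit:
arm_command:
  steps:
    - {"translation": [0, 0, -0.05], "twist": [0, 0, 0], "fingers": -1}
    - {"translation": [0, 0, -0.256], "twist": [0, 0, 0], "fingers": -1}
    - {"translation": [0, 0, -0.256], "twist": [0, 0, 0], "fingers": -1}
    - {"translation": [0, 0, -0.256], "twist": [0, 0, 0], "fingers": -1}
    - {"translation": [0, 0, -0.256], "twist": [0, 0, 0], "fingers": -1}

```text
time: 11.05
eef_pos: [0.4336, -0.0693, 0.2112]
tcp_rot: [0.985, 0.172, 0.003, 0.002]
contact_force: [0.1, 0.7, -2.8]
opening: 0.643
finger_force: 59.4
```

Emit:
arm_command:
  steps:
    - {"translation": [0.214, -0.418, 0], "twist": [0, 0, -0.976], "fingers": -1}
    - {"translation": [0.214, -0.418, 0], "twist": [0, 0, -0.976], "fingers": -1}
    - {"translation": [0.214, -0.418, 0], "twist": [0, 0, -0.976], "fingers": -1}
    - {"translation": [0.214, -0.418, 0], "twist": [0, 0, -0.976], "fingers": -1}
    - {"translation": [0.214, -0.418, 0], "twist": [0, 0, -0.976], "fingers": -1}

```text
time: 11.68
eef_pos: [0.4706, 0.2427, 0.205]
tcp_rot: [0.8, 0.601, -0.002, -0.001]
contact_force: [0.7, -0.1, -3.1]
opening: 0.641
finger_force: 59.6
```

```bash
python3 go.py .478,.2805,.21,-.204  .478,.2805,.08,-.204
```

```text
t 11.68 tcp [0.4706 0.2427 0.205 ] phi -0.282 open 0.641 ff 59.61195766925812 F [ 0.7 -0.1 -3.1] q [ 0.28 -0.01  1.96 -0.    1.2   0.57]
.478,.2805,.21,-.204 tr [ 0.0511 -0.0046 -0.0068] tw [-0.0037  0.0025 -0.0747] rows 0.6
.478,.2805,.08,-.204 tr [ 0.0516 -0.004   0.1665] tw [-0.0037  0.0025 -0.0747] rows 2.1
```

Emit:
arm_command:
  steps:
    - {"translation": [0.051, -0.004, 0], "twist": [0, 0, -0.075], "fingers": -1}
    - {"translation": [0.051, -0.004, 0], "twist": [0, 0, -0.075], "fingers": -1}
    - {"translation": [0.051, -0.004, 0.15], "twist": [0, 0, -0.075], "fingers": -1}
    - {"translation": [0.051, -0.004, 0.15], "twist": [0, 0, -0.075], "fingers": -1}
    - {"translation": [0.051, -0.004, 0.15], "twist": [0, 0, -0.075], "fingers": -1}

```text
time: 12.3
eef_pos: [0.4748, 0.2758, 0.0888]
tcp_rot: [0.778, 0.629, -0.007, -0.002]
contact_force: [-1.1, -0.8, -3.2]
opening: 0.644
finger_force: 59.7
```

```bash
python3 go.py .478,.2805,.0255,-.204
```

```text
t 12.3 tcp [0.4748 0.2758 0.0888] phi -0.211 open 0.644 ff 59.72672760486603 F [-1.1 -0.8 -3.2] q [ 0.34  0.18  1.98 -0.    0.99  0.55]
.478,.2805,.0255,-.204 tr [0.0078 0.0039 0.0843] tw [-0.0126  0.008  -0.007 ] rows 1.0
```

Emit:
arm_command:
  steps:
    - {"translation": [0.003, 0, 0.04], "twist": [0, 0, -0.006], "fingers": -1}
    - {"translation": [0.003, 0, 0.06], "twist": [0, 0, -0.006], "fingers": -1}
    - {"translation": [0.003, 0, 0.06], "twist": [0, 0, -0.006], "fingers": -1}
    - {"translation": [0.003, 0, 0.06], "twist": [0, 0, -0.006], "fingers": -1}

```text
time: 12.8
eef_pos: [0.4818, 0.281, 0.0523]
tcp_rot: [0.775, 0.631, 0.001, 0.0]
contact_force: [0.4, -0.7, -1.7]
opening: 0.644
finger_force: 59.7
```

```bash
python3 go.py .478,.2805,.0255,-.204
```

```text
t 12.8 tcp [0.4818 0.281  0.0523] phi -0.204 open 0.644 ff 59.7299587726593 F [ 0.4 -0.7 -1.7] q [ 0.35  0.25  1.98 -0.    0.91  0.55]
.478,.2805,.0255,-.204 tr [-0.0018 -0.0049  0.0357] tw [ 0.002  -0.0012 -0.    ] rows 0.4
```

Emit:
arm_command:
  steps:
    - {"translation": [-0.002, -0.005, 0.025], "twist": [0, 0, 0], "fingers": -1}
    - {"translation": [-0.002, -0.005, 0.0355], "twist": [0, 0, 0], "fingers": -1}
    - {"translation": [-0.002, -0.005, 0.0355], "twist": [0, 0, 0], "fingers": -1}
    - {"translation": [-0.002, -0.005, 0.0355], "twist": [0, 0, 0], "fingers": -1}

```text
time: 13.3
eef_pos: [0.4756, 0.2799, 0.025]
tcp_rot: [0.775, 0.632, -0.002, -0.001]
contact_force: [-6.3, -2.2, 8.8]
opening: 0.646
finger_force: 58.7
```

```bash
python3 go.py .478,.2805,.0255,-.204
```

```text
t 13.3 tcp [0.4756 0.2799 0.025 ] phi -0.203 open 0.646 ff 58.71320307254791 F [-6.3 -2.2  8.8] q [0.35 0.29 2.   0.   0.86 0.55]
.478,.2805,.0255,-.204 tr [ 0.0014  0.003  -0.0007] tw [-0.0038  0.0023  0.001 ] rows 0.0
```

Contact is made, about 2 mm off centre. Releasing and rising, then on to the cup.

Emit:
arm_command:
  steps:
    - {"translation": [0, 0, 0], "twist": [0, 0, 0], "fingers": 1}
    - {"translation": [0, 0, 0], "twist": [0, 0, 0], "fingers": 1}
    - {"translation": [0, 0, 0], "twist": [0, 0, 0], "fingers": 1}
    - {"translation": [0, 0, -0.05], "twist": [0, 0, 0], "fingers": 1}
    - {"translation": [0, 0, -0.13], "twist": [0, 0, 0], "fingers": 1}

```text
time: 13.92
eef_pos: [0.4749, 0.2793, 0.1199]
tcp_rot: [0.775, 0.631, -0.003, -0.001]
contact_force: [1.1, 0.4, 0.8]
opening: 1.004
finger_force: 0.0
```

Emit:
arm_command:
  steps:
    - {"translation": [0, 0, -0.1], "twist": [0, 0, 0], "fingers": 1}
    - {"translation": [0, 0, -0.1], "twist": [0, 0, 0], "fingers": 1}
    - {"translation": [0, 0, -0.1], "twist": [0, 0, 0], "fingers": 1}

```text
time: 14.3
eef_pos: [0.4773, 0.2803, 0.1974]
tcp_rot: [0.775, 0.632, 0.001, 0.0]
contact_force: [-0.2, -0.4, -0.0]
opening: 1.0
finger_force: 0.0
```

```bash
python3 go.py .566,.056,.19,-.8
```

```text
t 14.3 tcp [0.4773 0.2803 0.1974] phi -0.204 open 1.0 ff 0.0 F [-0.2 -0.4 -0. ] q [0.35 0.05 1.91 0.   1.18 0.55]
.566,.056,.19,-.8 tr [-0.2689  0.1764  0.0099] tw [ 0.0014 -0.0016  0.5693] rows 3.9
```

Emit:
arm_command:
  steps:
    - {"translation": [-0.269, 0.176, 0.01], "twist": [0, 0, 0.569], "fingers": 1}
    - {"translation": [-0.269, 0.176, 0.01], "twist": [0, 0, 0.569], "fingers": 1}
    - {"translation": [-0.269, 0.176, 0.01], "twist": [0, 0, 0.569], "fingers": 1}
    - {"translation": [-0.269, 0.176, 0.01], "twist": [0, 0, 0.569], "fingers": 1}
    - {"translation": [-0.269, 0.176, 0.01], "twist": [0, 0, 0.569], "fingers": 1}

```text
time: 14.92
eef_pos: [0.5647, 0.0527, 0.1856]
tcp_rot: [0.928, 0.374, -0.003, -0.001]
contact_force: [-0.8, 0.5, 0.5]
opening: 1.0
finger_force: 0.0
```

Emit:
arm_command:
  steps:
    - {"translation": [0, 0, 0.12], "twist": [0, 0, 0], "fingers": 1}
    - {"translation": [0, 0, 0.12], "twist": [0, 0, 0], "fingers": 1}
    - {"translation": [0, 0, 0.12], "twist": [0, 0, 0], "fingers": 1}
    - {"translation": [0, 0, 0.12], "twist": [0, 0, 0], "fingers": 1}

```text
time: 15.42
eef_pos: [0.5654, 0.0566, 0.0995]
tcp_rot: [0.926, 0.377, 0.0, -0.0]
contact_force: [0.9, -0.1, 0.8]
opening: 1.0
finger_force: 0.0
```

```bash
python3 go.py .566,.056,.022,-.8
```

```text
t 15.43 tcp [0.5654 0.0566 0.0995] phi -0.799 open 1.0 ff 0.0 F [ 0.9 -0.1  0.8] q [-0.08  0.2   1.94  0.    1.    0.72]
.566,.056,.022,-.8 tr [0.     0.0011 0.1033] tw [ 0.0001 -0.0003  0.0013] rows 1.2
```

Emit:
arm_command:
  steps:
    - {"translation": [0, 0.001, 0.05], "twist": [0, 0, 0], "fingers": 1}
    - {"translation": [0, 0.001, 0.103], "twist": [0, 0, 0], "fingers": 1}
    - {"translation": [0, 0.001, 0.103], "twist": [0, 0, 0], "fingers": 1}
    - {"translation": [0, 0.001, 0.103], "twist": [0, 0, 0], "fingers": 1}

```text
time: 15.92
eef_pos: [0.5675, 0.0554, 0.0242]
tcp_rot: [0.927, 0.376, 0.002, 0.001]
contact_force: [0.1, 0.2, -0.4]
opening: 1.0
finger_force: 0.0
```

Emit:
arm_command:
  steps:
    - {"translation": [0, 0, 0], "twist": [0, 0, 0], "fingers": -1}
    - {"translation": [0, 0, 0], "twist": [0, 0, 0], "fingers": -1}
    - {"translation": [0, 0, 0], "twist": [0, 0, 0], "fingers": -1}
    - {"translation": [0, 0, 0], "twist": [0, 0, 0], "fingers": -1}
    - {"translation": [0, 0, 0], "twist": [0, 0, 0], "fingers": -1}
  grip_force: 45

```text
time: 16.55
eef_pos: [0.5672, 0.0554, 0.0243]
tcp_rot: [0.927, 0.376, 0.001, 0.001]
contact_force: [-1.4, 0.9, 5.7]
opening: 0.674
finger_force: 47.2
```

```bash
python3 go.py .566,.056,.2,-.8 .4955,.364,.2,-.8
```

```text
t 16.55 tcp [0.5672 0.0554 0.0243] phi -0.8 open 0.674 ff 47.211828176423296 F [-1.4  0.9  5.7] q [-0.08  0.32  1.96  0.    0.86  0.72]
.566,.056,.2,-.8 tr [-1.000e-04 -1.200e-03 -2.342e-01] tw [ 0.0021 -0.0022  0.0004] rows 2.8
.4955,.364,.2,-.8 tr [ 0.2187 -0.3612 -0.2345] tw [ 0.0021 -0.0022  0.0004] rows 5.1
```

Emit:
arm_command:
  steps:
    - {"translation": [0, 0, -0.05], "twist": [0, 0, 0], "fingers": -1}
    - {"translation": [0, 0, -0.234], "twist": [0, 0, 0], "fingers": -1}
    - {"translation": [0, 0, -0.234], "twist": [0, 0, 0], "fingers": -1}
    - {"translation": [0, 0, -0.234], "twist": [0, 0, 0], "fingers": -1}
    - {"translation": [0, 0, -0.234], "twist": [0, 0, 0], "fingers": -1}

```text
time: 17.18
eef_pos: [0.5661, 0.0553, 0.1986]
tcp_rot: [0.927, 0.376, 0.001, 0.001]
contact_force: [-0.5, 0.7, -1.0]
opening: 0.672
finger_force: 48.5
```

Emit:
arm_command:
  steps:
    - {"translation": [0.219, -0.36, 0], "twist": [0, 0, 0], "fingers": -1}
    - {"translation": [0.219, -0.36, 0], "twist": [0, 0, 0], "fingers": -1}
    - {"translation": [0.219, -0.36, 0], "twist": [0, 0, 0], "fingers": -1}
    - {"translation": [0.219, -0.36, 0], "twist": [0, 0, 0], "fingers": -1}
    - {"translation": [0.219, -0.36, 0], "twist": [0, 0, 0], "fingers": -1}

```text
time: 17.8
eef_pos: [0.4939, 0.361, 0.1936]
tcp_rot: [0.927, 0.376, -0.003, 0.0]
contact_force: [1.5, -0.3, -1.1]
opening: 0.671
finger_force: 48.6
```

Emit:
arm_command:
  steps:
    - {"translation": [0, 0, 0.1], "twist": [0, 0, 0], "fingers": -1}
    - {"translation": [0, 0, 0.1], "twist": [0, 0, 0], "fingers": -1}
    - {"translation": [0, 0, 0.1], "twist": [0, 0, 0], "fingers": -1}
    - {"translation": [0, 0, 0.1], "twist": [0, 0, 0], "fingers": -1}

```text
time: 18.3
eef_pos: [0.4977, 0.3597, 0.1241]
tcp_rot: [0.927, 0.375, 0.001, -0.0]
contact_force: [-0.2, -0.5, -0.4]
opening: 0.67
finger_force: 48.8
```

```bash
python3 go.py .4955,.364,.06,-.8 .4955,.364,.032,-.8
```

```text
t 18.3 tcp [0.4977 0.3597 0.1241] phi -0.801 open 0.67 ff 48.796592835606134 F [-0.2 -0.5 -0.4] q [0.46 0.26 1.82 0.   1.06 1.26]
.4955,.364,.06,-.8 tr [ 0.0017 -0.0062  0.0855] tw [ 0.0008 -0.0026 -0.0011] rows 1.0
.4955,.364,.032,-.8 tr [ 0.0016 -0.0062  0.1229] tw [ 0.0008 -0.0026 -0.0011] rows 0.4
```

Emit:
arm_command:
  steps:
    - {"translation": [0.002, -0.006, 0.05], "twist": [0, 0, 0], "fingers": -1}
    - {"translation": [0.002, -0.006, 0.085], "twist": [0, 0, 0], "fingers": -1}
    - {"translation": [0.002, -0.006, 0.11], "twist": [0, 0, 0], "fingers": -1}
    - {"translation": [0.002, -0.006, 0.11], "twist": [0, 0, 0], "fingers": -1}
    - {"translation": [0.002, -0.006, 0.11], "twist": [0, 0, 0], "fingers": -1}

```text
time: 18.92
eef_pos: [0.4954, 0.3646, 0.0416]
tcp_rot: [0.927, 0.376, 0.001, -0.0]
contact_force: [-0.5, -0.2, -0.4]
opening: 0.67
finger_force: 48.8
```

```bash
python3 go.py .4955,.364,.0313,-.8
```

```text
t 18.93 tcp [0.4954 0.3646 0.0416] phi -0.8 open 0.67 ff 48.791795622819336 F [-0.5 -0.2 -0.4] q [0.47 0.37 1.84 0.   0.92 1.27]
.4955,.364,.0313,-.8 tr [-0.0005  0.0007  0.0137] tw [ 0.0008 -0.0027  0.    ] rows 0.2
```

Emit:
arm_command:
  steps:
    - {"translation": [0, 0, 0.008], "twist": [0, 0, 0], "fingers": -1}
    - {"translation": [0, 0, 0.0135], "twist": [0, 0, 0], "fingers": -1}
    - {"translation": [0, 0, 0.0135], "twist": [0, 0, 0], "fingers": -1}

```text
time: 19.3
eef_pos: [0.4948, 0.3646, 0.0314]
tcp_rot: [0.927, 0.376, 0.001, 0.0]
contact_force: [-2.3, -0.6, 5.3]
opening: 0.672
finger_force: 49.0
```

Emit:
arm_command:
  steps:
    - {"translation": [0, 0, 0], "twist": [0, 0, 0], "fingers": 0.85}
    - {"translation": [0, 0, 0], "twist": [0, 0, 0], "fingers": 0.85}
    - {"translation": [0, 0, 0], "twist": [0, 0, 0], "fingers": 0.85}
    - {"translation": [0, 0, -0.05], "twist": [0, 0, 0], "fingers": 0.85}
    - {"translation": [0, 0, -0.13], "twist": [0, 0, 0], "fingers": 0.85}

```text
time: 19.92
eef_pos: [0.4922, 0.3632, 0.1251]
tcp_rot: [0.927, 0.376, -0.003, 0.0]
contact_force: [1.2, -0.5, 0.3]
opening: 0.924
finger_force: 0.0
```

Emit:
arm_command:
  steps:
    - {"translation": [0, 0, -0.1], "twist": [0, 0, 0], "fingers": 1}
    - {"translation": [0, 0, -0.1], "twist": [0, 0, 0], "fingers": 1}
    - {"translation": [0, 0, -0.1], "twist": [0, 0, 0], "fingers": 1}

```text
time: 20.3
eef_pos: [0.4945, 0.3644, 0.2031]
tcp_rot: [0.927, 0.376, 0.001, -0.0]
contact_force: [-0.3, 0.4, -0.7]
opening: 1.0
finger_force: 0.0
```

```bash
python3 go.py .648,.202,.2,-.143
```

```text
t 20.3 tcp [0.4945 0.3644 0.2031] phi -0.8 open 1.0 ff 0.0 F [-0.3  0.4 -0.7] q [0.47 0.18 1.76 0.   1.2  1.27]
.648,.202,.2,-.143 tr [-0.0041  0.2979  0.0044] tw [ 0.0012 -0.0017 -0.627 ] rows 3.6
```

Emit:
arm_command:
  steps:
    - {"translation": [-0.004, 0.298, 0], "twist": [0, 0, -0.627], "fingers": 1}
    - {"translation": [-0.004, 0.298, 0], "twist": [0, 0, -0.627], "fingers": 1}
    - {"translation": [-0.004, 0.298, 0], "twist": [0, 0, -0.627], "fingers": 1}
    - {"translation": [-0.004, 0.298, 0], "twist": [0, 0, -0.627], "fingers": 1}
    - {"translation": [-0.004, 0.298, 0], "twist": [0, 0, -0.627], "fingers": 1}

```text
time: 20.92
eef_pos: [0.6478, 0.1989, 0.198]
tcp_rot: [0.757, 0.653, -0.003, -0.001]
contact_force: [-0.2, 0.8, -0.1]
opening: 1.002
finger_force: 0.0
```

Emit:
arm_command:
  steps:
    - {"translation": [0, 0, 0.14], "twist": [0, 0, 0], "fingers": 1}
    - {"translation": [0, 0, 0.14], "twist": [0, 0, 0], "fingers": 1}
    - {"translation": [0, 0, 0.14], "twist": [0, 0, 0], "fingers": 1}
    - {"translation": [0, 0, 0.14], "twist": [0, 0, 0], "fingers": 1}

```text
time: 21.42
eef_pos: [0.6478, 0.2027, 0.098]
tcp_rot: [0.756, 0.655, 0.0, 0.0]
contact_force: [-0.3, -0.7, 0.1]
opening: 1.003
finger_force: 0.0
```

```bash
python3 go.py .648,.202,.031,-.143
python3 - <<'E'
from fit import *
np.set_printoptions(precision=4,suppress=True)
a=read_camera("top");b=read_camera("side")
cv2.imwrite("pics/m2.png",np.hstack([cv2.resize(c["pixels"][r:r+130,k:k+130,::-1],None,fx=3,fy=3) for c,r,k in((a,100,60),(b,190,80))]))
E
```

```text
t 21.43 tcp [0.6478 0.2027 0.098 ] phi -0.143 open 1.003 ff 0.0 F [-0.3 -0.7  0.1] q [0.15 0.42 1.66 0.   1.06 0.3 ]
.648,.202,.031,-.143 tr [-0.0009  0.0003  0.0894] tw [ 0.0006 -0.0004  0.0005] rows 1.1
```

View pics/m2.png

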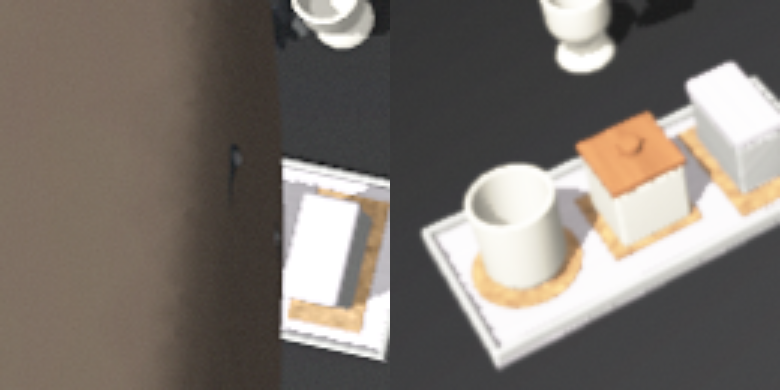

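In the side half, the cup, sugar jar and tin stand on their mats, around (510,230), (635,180) and (735,125) in the crop; the arm hides most of the top half. Continuing with the egg cup.

Emit:
arm_command:
  steps:
    - {"translation": [-0.001, 0, 0.05], "twist": [0, 0, 0], "fingers": 1}
    - {"translation": [-0.001, 0, 0.0895], "twist": [0, 0, 0], "fingers": 1}
    - {"translation": [-0.001, 0, 0.0895], "twist": [0, 0, 0], "fingers": 1}
    - {"translation": [-0.001, 0, 0.0895], "twist": [0, 0, 0], "fingers": 1}

```text
time: 22.02
eef_pos: [0.6494, 0.2015, 0.0329]
tcp_rot: [0.756, 0.655, 0.002, 0.001]
contact_force: [1.0, 0.2, -0.1]
opening: 1.004
finger_force: 0.0
```

Emit:
arm_command:
  steps:
    - {"translation": [0, 0, 0], "twist": [0, 0, 0], "fingers": -1}
    - {"translation": [0, 0, 0], "twist": [0, 0, 0], "fingers": -1}
    - {"translation": [0, 0, 0], "twist": [0, 0, 0], "fingers": -1}
    - {"translation": [0, 0, 0], "twist": [0, 0, 0], "fingers": -1}
    - {"translation": [0, 0, 0], "twist": [0, 0, 0], "fingers": -1}
  grip_force: 35

```text
time: 22.65
eef_pos: [0.6485, 0.2014, 0.0321]
tcp_rot: [0.756, 0.655, 0.001, 0.0]
contact_force: [-2.1, 0.0, 6.5]
opening: 0.565
finger_force: 35.8
```

```bash
python3 go.py .648,.202,.22,-.143 .6,-.1,.22,-.143
```

```text
t 22.65 tcp [0.6485 0.2014 0.0321] phi -0.143 open 0.565 ff 35.79657936177682 F [-2.1  0.   6.5] q [0.15 0.51 1.68 0.   0.96 0.29]
.648,.202,.22,-.143 tr [ 0.0009 -0.0003 -0.2506] tw [ 0.0018 -0.0006  0.    ] rows 3.0
.6,-.1,.22,-.143 tr [-0.4068 -0.0063 -0.2509] tw [ 0.0018 -0.0006  0.    ] rows 4.9
```

Emit:
arm_command:
  steps:
    - {"translation": [0, 0, -0.05], "twist": [0, 0, 0], "fingers": -1}
    - {"translation": [0, 0, -0.25], "twist": [0, 0, 0], "fingers": -1}
    - {"translation": [0, 0, -0.25], "twist": [0, 0, 0], "fingers": -1}
    - {"translation": [0, 0, -0.25], "twist": [0, 0, 0], "fingers": -1}
    - {"translation": [-0.4, 0, -0.25], "twist": [0, 0, 0], "fingers": -1}

```text
time: 23.28
eef_pos: [0.6405, 0.1418, 0.222]
tcp_rot: [0.754, 0.657, 0.004, 0.002]
contact_force: [0.2, -1.0, -1.4]
opening: 0.566
finger_force: 36.5
```

```bash
python3 go.py .4645,-.3386,.22,-.143
```

```text
t 23.27 tcp [0.6405 0.1418 0.222 ] phi -0.137 open 0.566 ff 36.46383406827226 F [ 0.2 -1.  -1.4] q [0.06 0.25 1.64 0.   1.24 0.2 ]
.4645,-.3386,.22,-.143 tr [-6.666e-01 -1.447e-01 -2.000e-04] tw [ 0.0077 -0.0023  0.0054] rows 8.2
```

Emit:
arm_command:
  steps:
    - {"translation": [-0.667, -0.145, 0], "twist": [0, 0, 0], "fingers": -1}
    - {"translation": [-0.667, -0.145, 0], "twist": [0, 0, 0], "fingers": -1}
    - {"translation": [-0.667, -0.145, 0], "twist": [0, 0, 0], "fingers": -1}
    - {"translation": [-0.667, -0.145, 0], "twist": [0, 0, 0], "fingers": -1}
    - {"translation": [-0.667, -0.145, 0], "twist": [0, 0, 0], "fingers": -1}

```text
time: 23.9
eef_pos: [0.5283, -0.1551, 0.2174]
tcp_rot: [0.756, 0.655, 0.0, 0.0]
contact_force: [1.9, -0.7, -0.6]
opening: 0.569
finger_force: 36.5
```

```bash
python3 go.py .4645,-.3386,.22,-.143
```

```text
t 23.9 tcp [ 0.5283 -0.1551  0.2174] phi -0.143 open 0.569 ff 36.46707625477575 F [ 1.9 -0.7 -0.6] q [-0.47  0.02  1.9  -0.    1.22 -0.33]
.4645,-.3386,.22,-.143 tr [-0.2542 -0.0494 -0.0034] tw [0.0002 0.0001 0.0001] rows 3.1
```

Emit:
arm_command:
  steps:
    - {"translation": [-0.254, -0.049, 0], "twist": [0, 0, 0], "fingers": -1}
    - {"translation": [-0.254, -0.049, 0], "twist": [0, 0, 0], "fingers": -1}
    - {"translation": [-0.254, -0.049, 0], "twist": [0, 0, 0], "fingers": -1}
    - {"translation": [-0.254, -0.049, 0], "twist": [0, 0, 0], "fingers": -1}
    - {"translation": [-0.254, -0.049, 0.08], "twist": [0, 0, 0], "fingers": -1}

```text
time: 24.52
eef_pos: [0.4688, -0.3407, 0.1629]
tcp_rot: [0.756, 0.654, 0.001, 0.007]
contact_force: [-0.2, -0.0, -1.5]
opening: 0.563
finger_force: 36.5
```

Emit:
arm_command:
  steps:
    - {"translation": [0, 0, 0.1], "twist": [0, 0, 0], "fingers": -1}
    - {"translation": [0, 0, 0.1], "twist": [0, 0, 0], "fingers": -1}
    - {"translation": [0, 0, 0.1], "twist": [0, 0, 0], "fingers": -1}
    - {"translation": [0, 0, 0.1], "twist": [0, 0, 0], "fingers": -1}

```text
time: 25.02
eef_pos: [0.4679, -0.3382, 0.0859]
tcp_rot: [0.756, 0.655, 0.0, 0.003]
contact_force: [0.1, 0.2, -0.6]
opening: 0.559
finger_force: 36.7
```

```bash
python3 go.py .4645,-.3386,.046,-.143
```

```text
t 25.02 tcp [ 0.4679 -0.3382  0.0859] phi -0.142 open 0.559 ff 36.70429526246153 F [ 0.1  0.2 -0.6] q [-0.8   0.23  1.93  0.    0.97 -0.66]
.4645,-.3386,.046,-.143 tr [-0.0009 -0.0046  0.0532] tw [0.0044 0.0034 0.0005] rows 0.6
```

Emit:
arm_command:
  steps:
    - {"translation": [-0.001, -0.0046, 0.03], "twist": [0.004, 0.003, 0], "fingers": -1}
    - {"translation": [-0.001, -0.0046, 0.053], "twist": [0.004, 0.003, 0], "fingers": -1}
    - {"translation": [-0.001, -0.0046, 0.053], "twist": [0.004, 0.003, 0], "fingers": -1}
    - {"translation": [-0.001, -0.0046, 0.053], "twist": [0.004, 0.003, 0], "fingers": -1}

```text
time: 25.52
eef_pos: [0.4623, -0.337, 0.0425]
tcp_rot: [0.756, 0.655, -0.0, -0.003]
contact_force: [0.2, 0.5, -0.0]
opening: 0.563
finger_force: 36.7
```

```bash
python3 go.py .4645,-.3386,.039,-.143
python3 - <<'E'
from fit import *
a=read_camera("top");b=read_camera("side")
cv2.imwrite("pics/m3.png",np.hstack([cv2.resize(c["pixels"][r:r+100,k:k+130,::-1],None,fx=3,fy=3) for c,r,k in((a,130,330),(b,80,260))]))
E
```

```text
t 25.52 tcp [ 0.4623 -0.337   0.0425] phi -0.143 open 0.563 ff 36.70189670578111 F [ 0.2  0.5 -0. ] q [-0.81  0.3   1.95 -0.    0.91 -0.66]
.4645,-.3386,.039,-.143 tr [-0.0016  0.0033  0.0047] tw [-0.0046 -0.0034 -0.0001] rows 0.1
```

View pics/m3.png

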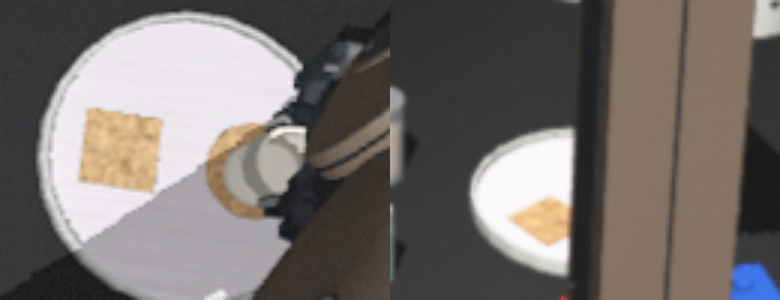

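The egg cup is upright over the round mat, foot at about (240,180) in the crop, with cork visible around it. I'll lower it and release.

Emit:
arm_command:
  steps:
    - {"translation": [-0.001, 0.002, 0.003], "twist": [-0.004, -0.003, 0], "fingers": -1}
    - {"translation": [-0.001, 0.002, 0.005], "twist": [-0.004, -0.003, 0], "fingers": -1}
    - {"translation": [-0.001, 0.002, 0.005], "twist": [-0.004, -0.003, 0], "fingers": -1}

```text
time: 26.0
eef_pos: [0.4638, -0.3381, 0.0392]
tcp_rot: [0.756, 0.655, 0.0, 0.0]
contact_force: [0.0, -0.3, -0.8]
opening: 0.563
finger_force: 36.7
```

```bash
python3 go.py .4645,-.3386,.039,-.143
```

```text
t 26.0 tcp [ 0.4638 -0.3381  0.0392] phi -0.143 open 0.563 ff 36.70132852799725 F [ 0.  -0.3 -0.8] q [-0.81  0.3   1.95  0.    0.89 -0.66]
.4645,-.3386,.039,-.143 tr [-0.0005  0.001   0.0002] tw [ 0.0002  0.0001 -0.    ] rows 0.0
```

Emit:
arm_command:
  steps:
    - {"translation": [0, 0, 0.002], "twist": [0, 0, 0], "fingers": -1}
    - {"translation": [0, 0, 0.002], "twist": [0, 0, 0], "fingers": -1}
    - {"translation": [0, 0, 0.002], "twist": [0, 0, 0], "fingers": 1}
    - {"translation": [0, 0, 0.002], "twist": [0, 0, 0], "fingers": 1}
    - {"translation": [0, 0, 0.002], "twist": [0, 0, 0], "fingers": 1}

```text
time: 26.62
eef_pos: [0.4637, -0.3379, 0.0374]
tcp_rot: [0.756, 0.655, 0.0, -0.0]
contact_force: [0.1, -0.1, -0.2]
opening: 1.001
finger_force: 0.0
```

Emit:
arm_command:
  steps:
    - {"translation": [0, 0, -0.05], "twist": [0, 0, 0], "fingers": 1}
    - {"translation": [0, 0, -0.13], "twist": [0, 0, 0], "fingers": 1}
    - {"translation": [0, 0, -0.22], "twist": [0, 0, 0], "fingers": 1}
    - {"translation": [0, 0, -0.22], "twist": [0, 0, 0], "fingers": 1}
    - {"translation": [0, 0, -0.22], "twist": [0, 0, 0], "fingers": 1}

```text
time: 27.25
eef_pos: [0.4638, -0.338, 0.2028]
tcp_rot: [0.756, 0.655, 0.0, 0.0]
contact_force: [-0.0, -0.3, -0.0]
opening: 1.002
finger_force: 0.0
```

```bash
python3 go.py .549,-.069,.205,-.13
```

```text
t 27.25 tcp [ 0.4638 -0.338   0.2028] phi -0.143 open 1.002 ff 0.0 F [-0.  -0.3 -0. ] q [-0.81  0.09  1.86  0.    1.19 -0.66]
.549,-.069,.205,-.13 tr [ 0.3712  0.0613 -0.0031] tw [ 0.0006  0.0004 -0.0124] rows 4.5
```

Emit:
arm_command:
  steps:
    - {"translation": [0.371, 0.061, -0.003], "twist": [0, 0, -0.012], "fingers": 1}
    - {"translation": [0.371, 0.061, -0.003], "twist": [0, 0, -0.012], "fingers": 1}
    - {"translation": [0.371, 0.061, -0.003], "twist": [0, 0, -0.012], "fingers": 1}
    - {"translation": [0.371, 0.061, -0.003], "twist": [0, 0, -0.012], "fingers": 1}
    - {"translation": [0.371, 0.061, -0.003], "twist": [0, 0, -0.012], "fingers": 1}

```text
time: 27.88
eef_pos: [0.5476, -0.0658, 0.2016]
tcp_rot: [0.751, 0.66, -0.001, -0.002]
contact_force: [-0.1, -0.1, -0.4]
opening: 1.002
finger_force: 0.0
```

Emit:
arm_command:
  steps:
    - {"translation": [0, 0, 0.12], "twist": [0, 0, 0], "fingers": 1}
    - {"translation": [0, 0, 0.12], "twist": [0, 0, 0], "fingers": 1}
    - {"translation": [0, 0, 0.12], "twist": [0, 0, 0], "fingers": 1}
    - {"translation": [0, 0, 0.12], "twist": [0, 0, 0], "fingers": 1}

```text
time: 28.38
eef_pos: [0.5488, -0.0693, 0.1149]
tcp_rot: [0.752, 0.659, -0.0, -0.0]
contact_force: [0.8, -0.1, 0.3]
opening: 0.997
finger_force: 0.0
```

```bash
python3 go.py .549,-.069,.033,-.13
```

```text
t 28.38 tcp [ 0.5488 -0.0693  0.1149] phi -0.131 open 0.997 ff 0.0 F [ 0.8 -0.1  0.3] q [-0.31  0.15  1.97  0.    1.03 -0.18]
.549,-.069,.033,-.13 tr [0.0004 0.0002 0.1091] tw [-0.0003 -0.0001 -0.0007] rows 1.3
```

Emit:
arm_command:
  steps:
    - {"translation": [0, 0, 0.06], "twist": [0, 0, 0], "fingers": 1}
    - {"translation": [0, 0, 0.109], "twist": [0, 0, 0], "fingers": 1}
    - {"translation": [0, 0, 0.109], "twist": [0, 0, 0], "fingers": 1}
    - {"translation": [0, 0, 0.109], "twist": [0, 0, 0], "fingers": 1}

```text
time: 28.88
eef_pos: [0.5505, -0.0698, 0.0355]
tcp_rot: [0.752, 0.659, 0.001, 0.002]
contact_force: [0.3, -0.3, 1.0]
opening: 1.001
finger_force: 0.0
```

Emit:
arm_command:
  steps:
    - {"translation": [0, 0, 0], "twist": [0, 0, 0], "fingers": -1}
    - {"translation": [0, 0, 0], "twist": [0, 0, 0], "fingers": -1}
    - {"translation": [0, 0, 0], "twist": [0, 0, 0], "fingers": -1}
    - {"translation": [0, 0, 0], "twist": [0, 0, 0], "fingers": -1}
    - {"translation": [0, 0, 0], "twist": [0, 0, 0], "fingers": -1}
  grip_force: 45

```text
time: 29.5
eef_pos: [0.5494, -0.0693, 0.0342]
tcp_rot: [0.752, 0.66, 0.0, 0.001]
contact_force: [-1.7, 0.1, 5.4]
opening: 0.414
finger_force: 44.9
```

```bash
python3 go.py .549,-.069,.22,-.13  .479,-.2395,.22,-.147
```

```text
t 29.5 tcp [ 0.5494 -0.0693  0.0342] phi -0.13 open 0.414 ff 44.883385598659515 F [-1.7  0.1  5.4] q [-0.31  0.27  2.    0.    0.87 -0.18]
.549,-.069,.22,-.13 tr [ 3.000e-04 -2.000e-04 -2.478e-01] tw [ 0.0011  0.0002 -0.0004] rows 3.0
.479,-.2395,.22,-.147 tr [-0.2373 -0.0632 -0.2478] tw [0.0011 0.0002 0.0159] rows 2.9
```

Emit:
arm_command:
  steps:
    - {"translation": [0, 0, -0.05], "twist": [0, 0, 0], "fingers": -1}
    - {"translation": [0, 0, -0.248], "twist": [0, 0, 0], "fingers": -1}
    - {"translation": [0, 0, -0.248], "twist": [0, 0, 0], "fingers": -1}
    - {"translation": [0, 0, -0.248], "twist": [0, 0, 0], "fingers": -1}
    - {"translation": [-0.237, -0.063, -0.248], "twist": [0, 0, 0.016], "fingers": -1}

```text
time: 30.12
eef_pos: [0.527, -0.1256, 0.2222]
tcp_rot: [0.755, 0.655, 0.002, 0.003]
contact_force: [0.4, -1.0, -2.2]
opening: 0.421
finger_force: 44.9
```

```bash
python3 go.py .479,-.2395,.22,-.147
```

```text
t 30.12 tcp [ 0.527  -0.1256  0.2222] phi -0.141 open 0.421 ff 44.937061965465546 F [ 0.4 -1.  -2.2] q [-0.42 -0.    1.92  0.    1.22 -0.28]
.479,-.2395,.22,-.147 tr [-0.1593 -0.042   0.0028] tw [0.0061 0.001  0.0054] rows 2.0
```

Emit:
arm_command:
  steps:
    - {"translation": [-0.159, -0.042, 0], "twist": [0, 0, 0.005], "fingers": -1}
    - {"translation": [-0.159, -0.042, 0], "twist": [0, 0, 0.005], "fingers": -1}
    - {"translation": [-0.159, -0.042, 0], "twist": [0, 0, 0.005], "fingers": -1}
    - {"translation": [-0.159, -0.042, 0.16], "twist": [0, 0, 0.005], "fingers": -1}
    - {"translation": [-0.159, -0.042, 0.16], "twist": [0, 0, 0.005], "fingers": -1}

```text
time: 30.75
eef_pos: [0.4766, -0.2396, 0.0977]
tcp_rot: [0.759, 0.651, 0.0, 0.001]
contact_force: [0.7, -0.3, -1.8]
opening: 0.42
finger_force: 45.0
```

Emit:
arm_command:
  steps:
    - {"translation": [0, 0, 0.03], "twist": [0, 0, 0], "fingers": -1}
    - {"translation": [0, 0, 0.03], "twist": [0, 0, 0], "fingers": -1}
    - {"translation": [0, 0, 0.03], "twist": [0, 0, 0], "fingers": -1}

```text
time: 31.12
eef_pos: [0.4774, -0.2403, 0.0778]
tcp_rot: [0.759, 0.651, 0.0, 0.001]
contact_force: [0.2, 0.3, -1.5]
opening: 0.419
finger_force: 44.8
```

```bash
python3 go.py .479,-.2395,.0412,-.147
```

```text
t 31.12 tcp [ 0.4774 -0.2403  0.0778] phi -0.152 open 0.419 ff 44.83831286430359 F [ 0.2  0.3 -1.5] q [-0.66  0.16  2.03  0.    0.95 -0.5 ]
.479,-.2395,.0412,-.147 tr [0.0014 0.0019 0.0488] tw [ 0.0018  0.0008 -0.0045] rows 0.6
```

Emit:
arm_command:
  steps:
    - {"translation": [0.001, 0.002, 0.03], "twist": [0, 0, 0], "fingers": -1}
    - {"translation": [0.001, 0.002, 0.044], "twist": [0, 0, 0], "fingers": -1}
    - {"translation": [0.001, 0.002, 0.0485], "twist": [0, 0, 0], "fingers": -1}
    - {"translation": [0.001, 0.002, 0.0485], "twist": [0, 0, 0], "fingers": -1}

```text
time: 31.62
eef_pos: [0.4786, -0.2403, 0.0413]
tcp_rot: [0.759, 0.651, 0.0, 0.001]
contact_force: [-0.0, -1.2, -1.3]
opening: 0.42
finger_force: 45.1
```

```bash
python3 go.py .479,-.2395,.0412,-.147
```

```text
t 31.62 tcp [ 0.4786 -0.2403  0.0413] phi -0.152 open 0.42 ff 45.11100500822067 F [-0.  -1.2 -1.3] q [-0.65  0.22  2.04  0.    0.88 -0.5 ]
.479,-.2395,.0412,-.147 tr [0.0011 0.0003 0.0001] tw [ 0.0017  0.0009 -0.0051] rows 0.0
```

Now lower another 1.5 mm, release and rise. Then I'll move aside for the final check.

Emit:
arm_command:
  steps:
    - {"translation": [0.001, 0, 0.002], "twist": [0, 0, 0], "fingers": -1}
    - {"translation": [0.001, 0, 0.002], "twist": [0, 0, 0], "fingers": -1}
    - {"translation": [0.001, 0, 0.002], "twist": [0, 0, 0], "fingers": 0.6}
    - {"translation": [0.001, 0, 0.002], "twist": [0, 0, 0], "fingers": 0.6}
    - {"translation": [0.001, 0, 0.002], "twist": [0, 0, 0], "fingers": 0.6}

```text
time: 32.25
eef_pos: [0.478, -0.2389, 0.0386]
tcp_rot: [0.759, 0.651, 0.0, -0.0]
contact_force: [-0.7, 0.2, -0.2]
opening: 0.798
finger_force: 0.0
```

Emit:
arm_command:
  steps:
    - {"translation": [0, 0, -0.05], "twist": [0, 0, 0], "fingers": 0.6}
    - {"translation": [0, 0, -0.13], "twist": [0, 0, 0], "fingers": 0.6}
    - {"translation": [0, 0, -0.25], "twist": [0, 0, 0], "fingers": 0.6}
    - {"translation": [0, 0, -0.25], "twist": [0, 0, 0], "fingers": 0.6}
    - {"translation": [0, 0, -0.25], "twist": [0, 0, 0], "fingers": 0.6}

```text
time: 32.88
eef_pos: [0.4793, -0.2399, 0.2294]
tcp_rot: [0.759, 0.651, 0.001, 0.003]
contact_force: [-0.2, -0.2, 0.1]
opening: 0.796
finger_force: 0.0
```

```bash
python3 go.py .215,-.64,.23,-.6
```

```text
t 32.88 tcp [ 0.4793 -0.2399  0.2294] phi -0.152 open 0.796 ff 0.0 F [-0.2 -0.2  0.1] q [-0.65 -0.02  1.92  0.    1.24 -0.5 ]
.215,-.64,.23,-.6 tr [-0.5807 -0.2674 -0.0006] tw [0.006  0.0016 0.4275] rows 7.7
```

Emit:
arm_command:
  steps:
    - {"translation": [-0.581, -0.267, 0], "twist": [0, 0, 0], "fingers": 0.6}
    - {"translation": [-0.581, -0.267, 0], "twist": [0, 0, 0], "fingers": 0.6}
    - {"translation": [-0.581, -0.267, 0], "twist": [0, 0, 0], "fingers": 0.6}
    - {"translation": [-0.581, -0.267, 0], "twist": [0, 0, 0], "fingers": 0.6}
    - {"translation": [-0.581, -0.267, 0], "twist": [0, 0, 0], "fingers": 0.6}

```text
time: 33.5
eef_pos: [0.3042, -0.5003, 0.2234]
tcp_rot: [0.759, 0.651, 0.001, -0.002]
contact_force: [1.1, -0.7, 0.2]
opening: 0.8
finger_force: 0.0
```

Emit:
arm_command:
  steps:
    - {"translation": [-0.18, -0.08, 0], "twist": [0, 0, 0], "fingers": 0.6}
    - {"translation": [-0.18, -0.08, 0], "twist": [0, 0, 0], "fingers": 0.6}
    - {"translation": [-0.18, -0.08, 0], "twist": [0, 0, 0], "fingers": 0.6}
    - {"translation": [-0.18, -0.08, 0], "twist": [0, 0, 0], "fingers": 0.6}

```text
time: 34.0
eef_pos: [0.2252, -0.624, 0.2236]
tcp_rot: [0.76, 0.65, 0.001, -0.002]
contact_force: [0.1, -0.1, 0.6]
opening: 0.803
finger_force: 0.0
```

Run:
```python
from fit import *
import pickle
np.set_printoptions(precision=4,suppress=True)
a=read_camera("top");b=read_camera("side");pickle.dump((a,b),open("c2.pkl","wb"))
cv2.imwrite("pics/end.png",np.vstack([cv2.resize(c["pixels"][r:r+150,k:k+400,::-1],None,fx=1.95,fy=1.95) for c,r,k in((a,80,60),(b,150,80))]))
# outlines of models placed ideally on mats, drawn over the pictures
ideal=dict(cup=(.4955,.3641,.007,0),sugar_jar=(.4783,.2806,.007,-.204),tin=(.4612,.1978,.007,-.204),egg_cup=(.4645,-.3386,.007,0),salt=(.479,-.2395,.007,-.147))
rows=[]
for n,p in ideal.items():
    row=[]
    for c in(a,b):
        s=proj(c,[p[0],p[1],.035]); box=(int(s[0])-28,int(s[1])-28,56,56)
        r0,c0=box[:2]; I=cv2.resize(c["pixels"][r0:r0+56,c0:c0+56,::-1].copy(),None,fx=2.8,fy=2.8)
        m=(cv2.resize(render(c,M[n],p,box),(I.shape[1],I.shape[0]))>.5).astype(np.uint8)
        cv2.drawContours(I,cv2.findContours(m,0,1)[0],-1,(0,0,255),1); row.append(I)
    rows.append(np.vstack(row))
cv2.imwrite("pics/ov.png",np.hstack(rows))
s=get_state();print(s["time"],s["eef_pos"])
```

```text
34.1 [ 0.227  -0.6226  0.2248]
```

View pics/end.png

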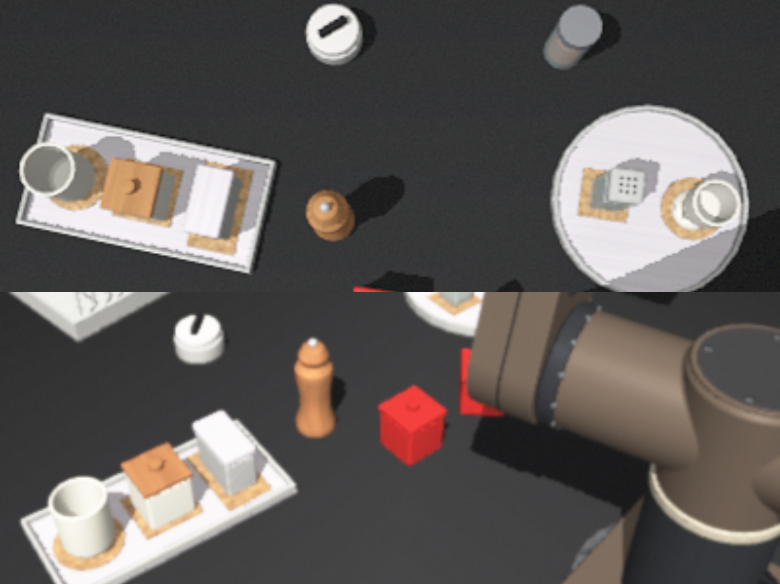

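View pics/ov.png

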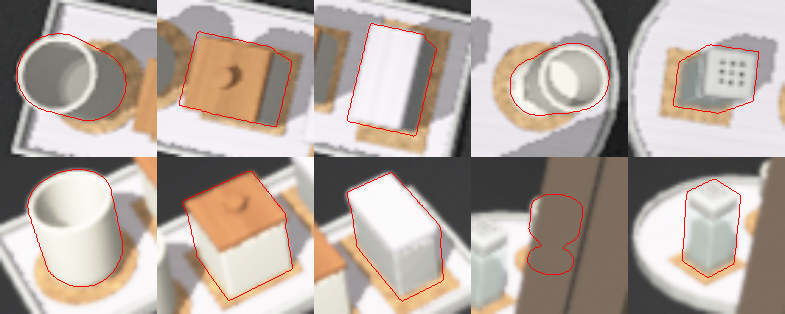

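All five things stand upright on their own mats, and each matches its ideal outline to within about a pixel (about 2 mm). The mill, spice jar and timer are where they were, so I'm handing in.

```bash
python3 -c "
from plant import sign_off; print(sign_off())"
```

```text
the job is handed in; nothing more can be done
None
```

Both trays are laid and the job is handed in: the final pictures show all five things upright and within about 2 mm of their mat centres, and the mill, spice jar and timer undisturbed; the egg cup was visible only from the top camera.

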